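# Wedge the housing tight in the holding fixture

## Task

Pick up the soft-faced hammer and tap the wooden wedge, on its thick end, further into the fixture until it stops advancing under firm taps and clamps the metal housing tight against the far rail. Use at least three separate taps, drawing the hammer clear by a centimetre or more between them; do not touch the wedge or housing with the robot itself, do not hit the housing with the hammer, and leave the other things alone. Then lay the hammer down flat on the green mat and let go, leaving the wedge tight.

Things in the scene. Friction and masses are not known exactly. Their poses are not given: they have to be found in the camera images.
- fixture: Fixed holding fixture: steel base plate 185 (x) x 210 (y) x 16 mm, origin at the centre of its underside. Own +y is the direction in which the wedge is driven. A blue rail stands along its +x edge (inner face at x = +62.5 mm, 50 mm above the plate), a small blue end stop at y = +85 mm (for the housing only; the wedge passes beside it).
- fence: Blue angled fence on the plate, fixed but set differently each time: 28 mm thick, 120 long, 50 high. Origin at the lower edge of its working face, mid length. Own y runs along the face, own +x points out of it towards the wedge. The face converges 1:10 on the housing in the driving direction.
- wedge: Loose pale hardwood wedge, 150 mm long, 44 high, 31 thick at the head, 16 at the thin end (1:10), on the plate between fence and housing. Origin on the underside, mid length; +y to the thin end (driving direction, as the fixture's y). Slides under 3 N while loose, catches (about 10 N) while shifting the housing to the rail, then stops within about 5 mm. 35 to 95 mm to go in all. Tight once taps of about 15 N no longer move it.
- wedge_head (a point): Centre of the wedge's thick end face (31 mm wide, 44 mm high), the face to hit; 22 mm above the base plate. It sticks out clear of the fence at every stage (20 to 115 mm).
- housing: Loose cast aluminium coolant housing, foot 80 (x) x 120 (y) x 46 mm with a round boss up to 66 mm, 0.9 kg, standing on the base plate between the wedge and the rail, 0.5 to 2 mm short of the rail at the start. Origin at the centre of the underside; own axes as the fixture's. Its -x side carries the straight face of the wedge.
- mat: Green mat fixed on the bench, 260 (x) x 220 (y) x 5 mm, origin at the centre of its underside.
- hammer: Hammer, 0.42 kg, lying on the mat. Head 36 (x) x 84 (y) x 40 mm (z), a round red plastic face 36 mm across at either end, y = +42 and -42 mm; use either. Yellow handle 20 mm wide (y), 26 high, along own -x; black pommel 30 mm wide from 130 to 152 mm behind the head's centre. Origin at the underside below the head's centre; axes of head and handle 20 mm above it.
- hammer_head (a point): Centre of the hammer's head, 20 mm above the hammer's origin.
- hammer_grip (a point): A good place to grip the handle from above: on the handle's axis, 55 mm behind the head's centre.
- hammer_end (a point): End of the pommel, on the handle's axis, 152 mm behind the head's centre.
- spray: Bystander: yellow spray can, 60 mm across, 190 mm high; origin at the centre of its underside.
- jar: Bystander: glass jar with a green cap, 72 mm across, 100 mm high; origin at the centre of its underside.
- wrench: Bystander: flat steel wrench 180 mm long lying along its own x; origin under its middle.
- driver: Bystander: screwdriver with a red handle, 200 mm long, lying along its own x; origin under its middle.
- collar: Bystander: copper collar 60 mm across, 18 mm high; origin at the centre of its underside.
- elbow: Bystander: brass pipe elbow, 60 mm high; origin at the centre of its underside.
- mug: Bystander: blue mug, 80 mm across, 90 mm high, handle at its own +y; origin at the centre of its underside.
Things that resemble listed ones, but are neither listed nor needed, are in the scene too. What is shaped like the hammer but purple is not meant.

How it is judged:
By the outcome, as a careful person would: the job done as asked, in the order asked, and still so for the second after the job is handed in, with the robot touching nothing.
It also fails if it takes over 45 s, if anything falls off the work surface, if the arm or the gripper's body presses on something with over 40 N, if the wrist force passes 120 N, or if a joint passes its speed limit or range.

## Robot

A 7-joint arm with a two-finger parallel gripper is mounted at the origin on the work surface. World frame = base frame: x ahead of the robot, y to its left, z up, the work surface at z = 0. Lengths are in m, angles in rad, forces in N, time in s.
With the tool pointing down it reaches from about 0.4 to 0.85 m from the base axis. Payload 10.4 kg.
Tool frame: the origin (TCP) lies on the centre line of the jaws, within the pads' length; the fingertips stand env.tips_ahead ahead of it and the grasp point (between the pads) lies 3 mm ahead of it (env.tips_ahead is the distance from the TCP to the fingertips, in m); z points along the fingers, y is the line along which they close (so a half turn about z gives the same grasp; the last joint's range is limited). The gripper opens to 85 mm and grips with 20 to 120 N. Pads are 22 mm wide; open, the fingers measure 114 mm over their backs; the gripper's body (76 mm by 85 mm) begins 54 mm behind the grasp point. The pads swing forward as they close: fully open they stand 13 mm farther back than shut.
Start: joints at [1.12, 0.332, -0.065, 1.46, 0.022, 1.35, -0.088], TCP at [0.259, -0.569, 0.253] pointing down, gripper open.
Joint ranges: [-2.6, 2.6], [-0.5, 2.12], [-1.47, 1.34], [0.16, 2.42], [-1.27, 4.41], [0.06, 2.06], [-2.6, 2.6]. Speed limits (rad/s): [2.22, 2.22, 2.79, 2.79, 3.14, 3.14, 3.14].

## Interface

Orientations are given as a unit quaternion [w, x, y, z].
In Python, from station import env gives the robot as it stands.
- The arm moves only by the shell command python3 -m creep 'ROWS' [OPENING] [FORCE]. ROWS is JSON, one flat list of numbers, 4 for each row, row after row: the shift along the tool's x, y, z each as a share of 100 mm, from -1 to 1, then the turn about the tool's z as a share of 90 degrees, from -1 to 1. A call has exactly 5 rows; each row is the pose to reach, as a shift and turn from the pose commanded when the call began, along the tool's axes at that moment; what a row does not reach only later rows make up. A row lasts 1/8 s, in which the tool goes at most 62.5 mm and 10.7 degrees, less where a joint would pass 70% of its speed; a pose out of reach is approached as far as the arm can. A call with a number of a shift or a turn outside -1 to 1 is refused whole. A call with a gripper value outside its range is refused whole. OPENING is the finger opening in mm, from 0 to 85.4, set as the call begins (- or left out, the last holds). The fingers move at their own pace and stop on an object; FORCE is the grip in N (left out, the last holds). Time passes only in rows, so rows that repeat a pose let the fingers close, or fill a call up. It gives the time, the measured TCP pose, the force, the opening and the grip force at its end, in the units of the state.
- env.get_state(): the state, without advancing time (a new reading comes with each control period).
- env.get_image(name): name is "scene" or "top"; returns a dict with "frame" (420x560x3 uint8, red, green, blue), "fx", "fy", "cx", "cy" (pixels), "world_from_camera" (4x4, takes a point from camera to world coordinates). Camera axes: x right, y up, looking along -z (the intrinsics and any distortion apply to the point x, -y, -z); pixel columns grow to the right and rows downward; lengths in m; the calibration is good to about 2 mm. A picture is of the moment at which its call begins. There is no depth.
- env.close_job(): hands the job in; it is judged then, once.
Trained networks look in a picture, given as the dict that the camera call returned (one of the last four; its "shot" number tells which), for a name from the list of things; names that differ only in an ending like _2 or _b are one class to them, and where a whole thing is asked for, a point or a joint stands for the part that bears it (a point fixed in the world has none). Each returns a list of dicts, best first, with "p" (0 to 1); they miss things now and then, are a little off and sometimes report something else, mostly with a low value. They report only what shows in the picture. A call takes as long as a camera call. They do not tell look-alikes from the thing itself.
- env.trace(picture, label): "mask" (420x560 bool, what is visible of it) and "pixel" ([column, row] in pixels, amid what is visible of it).
The state is a dict: "time_s": time; "joint_positions": joint angles; "joint_vel": joint speeds; "joint_torque": joint torques, N m; "tcp_pos": TCP position; "ee_rot": TCP orientation; "force": force on the tool from outside, world axes, zero at the start; "wrist_torque": the same for the moment, N m; "gripper_width": opening from 0.0 (shut) to 1.0 (fully open); "finger_force": force on a finger pad.
Only numpy, scipy, OpenCV 4.12 (cv2) and the standard library are available. Lean on these libraries where they do the work, as an engineer would, in place of code of your own. Each camera call takes 0.05 s, during which the arm holds its last target. There are 200 camera calls.

## Working session

There is one attempt and no reset: what is moved stays moved. The work goes in short steps, Python scripts to look and compute and a shell command to move; the robot and the scene stay as the last step left them, time stands still between calls to the robot, and variables do not carry over. Pictures are saved under pics/ and viewed, at most 10 in all, crops included, and the job is handed in when it is done.

```bash
ls; mkdir -p pics; python3 - <<'E'
from station import env
import cv2,numpy as np
s=env.get_state(); print({k:np.round(v,3).tolist() for k,v in s.items()}, env.tips_ahead)
for n in("scene","top"):
    p=env.get_image(n); print(n,p["fx"],p["fy"],p["cx"],p["cy"],p["shot"],p.keys()); print(np.round(p["world_from_camera"],3).tolist())
    cv2.imwrite(f"pics/{n}0.png",p["frame"][:,:,::-1])
    for l in("hammer","wedge","wedge_head","hammer_head","hammer_end","hammer_grip","housing","fixture","fence","mat"):
        print(l,[(round(d["p"],2),np.round(d["pixel"]).tolist(),int(d["mask"].sum())) for d in env.trace(p,l)][:3])
E
```

```text
pics
{'time_s': 0.0, 'joint_positions': [1.12, 0.333, -0.065, 1.461, 0.022, 1.35, -0.088], 'joint_vel': [0.002, 0.0, 0.0, -0.001, 0.001, 0.001, 0.001], 'joint_torque': [-0.001, -62.546, 0.049, -39.161, 0.016, 0.01, -0.0], 'tcp_pos': [0.259, -0.568, 0.253], 'ee_rot': [-0.001, 0.977, 0.212, -0.0], 'force': [-0.073, 1.144, -0.001], 'wrist_torque': [0.011, -0.017, -0.019], 'finger_force': 0.0, 'gripper_width': 0.997} 0.022
scene 455.2027564363392 455.2027564363392 275.7883795000576 208.61537843683854 1 dict_keys(['frame', 'fx', 'fy', 'cx', 'cy', 'world_from_camera', 'shot'])
[[0.598, -0.593, 0.539, 1.119], [0.801, 0.434, -0.412, -0.456], [0.01, 0.678, 0.735, 0.908], [0.0, 0.0, 0.0, 1.0]]
hammer [(0.97, [132.0, 208.0], 1065), (0.76, [166.0, 307.0], 1520), (0.53, [236.0, 329.0], 1530)]
wedge [(0.74, [292.0, 217.0], 908)]
wedge_head [(0.92, [292.0, 218.0], 961)]
hammer_head [(0.91, [132.0, 206.0], 1019), (0.61, [162.0, 311.0], 1414)]
hammer_end [(0.82, [162.0, 309.0], 1473), (0.72, [136.0, 209.0], 1096)]
hammer_grip [(0.97, [161.0, 309.0], 1498), (0.73, [130.0, 211.0], 1164), (0.48, [197.0,
[... 330 characters left out ...]
 'fy', 'cx', 'cy', 'world_from_camera', 'shot'])
[[0.02, 0.992, -0.128, 0.373], [-0.999, 0.024, 0.03, 0.041], [0.033, 0.128, 0.991, 1.077], [0.0, 0.0, 0.0, 1.0]]
hammer [(0.67, [407.0, 204.0], 998), (0.58, [384.0, 320.0], 1037)]
wedge [(0.59, [266.0, 202.0], 686)]
wedge_head [(0.68, [266.0, 202.0], 621)]
hammer_head [(0.78, [407.0, 198.0], 971), (0.61, [381.0, 319.0], 1057)]
hammer_end [(0.58, [384.0, 323.0], 1096), (0.55, [408.0, 197.0], 1125)]
hammer_grip [(0.82, [407.0, 198.0], 1119), (0.61, [384.0, 321.0], 1010)]
housing [(0.66, [236.0, 167.0], 1611), (0.27, [131.0, 142.0], 447)]
fixture [(0.82, [258.0, 176.0], 3030)]
fence [(0.88, [226.0, 195.0], 616)]
mat [(0.83, [415.0, 212.0], 6402)]
```

```bash
python3 - <<'E'
import cv2,numpy as np
a=cv2.imread("pics/scene0.png");b=cv2.imread("pics/top0.png")
cv2.imwrite("pics/s1.png",cv2.resize(a,(784,588),interpolation=3));cv2.imwrite("pics/t1.png",cv2.resize(b,(784,588),interpolation=3))
E
```

```text
(no output)
```

View pics/s1.png

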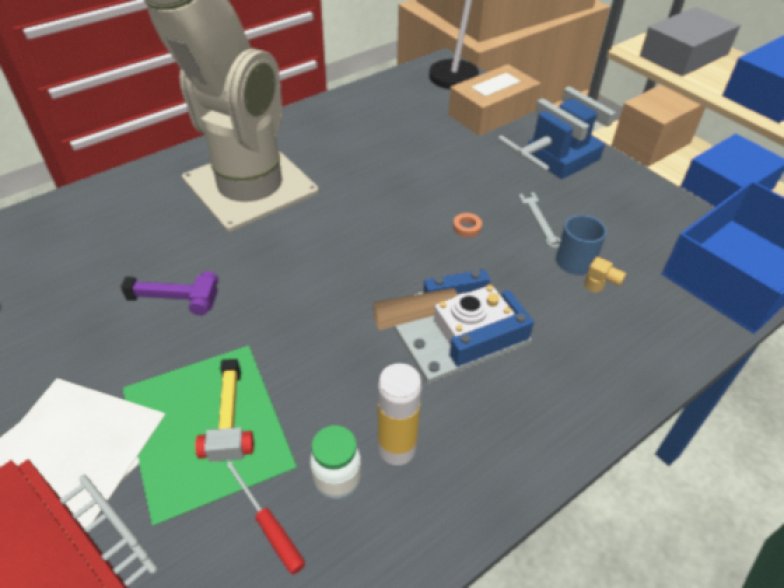

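View pics/t1.png

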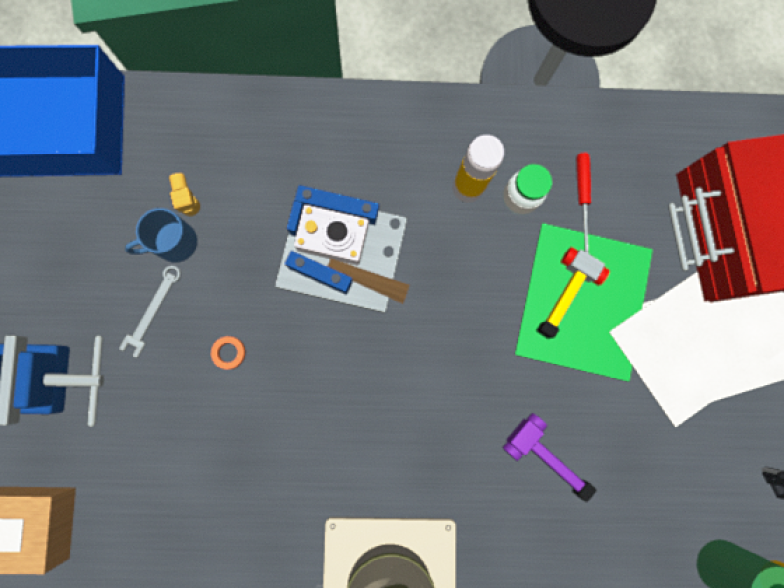

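The top view shows two hammer-shaped things. The yellow-handled one is on the green mat at about native pixel (407,200), and the purple one is at about (384,320). The task excludes purple, so the yellow-handled, red-faced hammer is the one meant. The wedge sits at about (266,202), with its thick end towards world -y and the rail on the far (+x) side. Next is an enlarged crop to confirm this, and the measurements.

```bash
cat > h.py <<'E'
import cv2,numpy as np
from station import env
def ray(p,px):
    T=np.array(p["world_from_camera"]); d=np.array([(px[0]-p["cx"])/p["fx"],-(px[1]-p["cy"])/p["fy"],-1.])
    return T[:3,3],T[:3,:3]@d
def onz(p,px,z):
    o,d=ray(p,px); return o+d*(z-o[2])/d[2]
def proj(p,X):
    T=np.array(p["world_from_camera"]); c=T[:3,:3].T@(np.array(X)-T[:3,3]); return np.array([p["cx"]+p["fx"]*c[0]/-c[2],p["cy"]-p["fy"]*c[1]/-c[2]])
def tri(p,a,q,b):
    A=[];B=[]
    for P,x in((p,a),(q,b)):
        o,d=ray(P,x);d=d/np.linalg.norm(d);M=np.eye(3)-np.outer(d,d);A.append(M);B.append(M@o)
    return np.linalg.solve(sum(A),sum(B))
E
python3 - <<'E'
from h import *
P={n:env.get_image(n) for n in("scene","top")}
def comps(p,box,name):
    x0,y0,x1,y1=box
    hsv=cv2.cvtColor(p["frame"],cv2.COLOR_RGB2HSV); H,S,V=[hsv[...,i].astype(int) for i in range(3)]
    m={"red":((H<8)|(H>172))&(S>140)&(V>90),"yel":(H>20)&(H<35)&(S>140)&(V>90),"blk":(V<50),"wood":(H>5)&(H<22)&(S>70)&(S<180)&(V>50)}[name]
    k=np.zeros_like(m);k[y0:y1,x0:x1]=1;m=(m&k).astype(np.uint8)
    n,_,st,c=cv2.connectedComponentsWithStats(m)
    return [(st[i,4],c[i].round(1).tolist()) for i in range(1,n) if st[i,4]>12],m
B={"top":(375,165,440,245),"scene":(130,250,190,330)}
for n in P:
    for c in("red","yel","blk"): print(n,c,comps(P[n],B[n],c)[0])
p=P["top"]
for n,b in(("top",(190,120,310,235)),("scene",(250,190,345,240))):
    r,m=comps(P[n],b,"wood"); print(n,"wood",r); c=max(cv2.findContours(m,0,2)[0],key=cv2.contourArea); print(cv2.approxPolyDP(c,2,True)[:,0].tolist())
f=p["frame"][:,:,::-1]
a=cv2.resize(f[120:235,190:300],None,fx=4.5,fy=4.5,interpolation=2); b=cv2.resize(f[160:275,370:440],None,fx=4.5,fy=4.5,interpolation=2)
im=np.hstack([a,b])[:600,:800];print(im.shape);cv2.imwrite("pics/c2.png",im)
f=P["scene"]["frame"][:,:,::-1];cv2.imwrite("pics/c3.png",cv2.resize(f[180:280,255:390],None,fx=5.8,fy=5.8,interpolation=2))
for n in("mat","spray","jar","driver","fixture"):
    d=env.trace(p,n)[0];print(n,np.round(onz(p,d["pixel"],0),3))
d=env.trace(p,"mat")[0]["mask"].astype(np.uint8);r=cv2.minAreaRect(max(cv2.findContours(d,0,2)[0],key=cv2.contourArea));print([np.round(onz(p,q,.005)[:2],3).tolist() for q in cv2.boxPoints(r)])
E
```

```text
scene red [(np.int32(101), [176.1, 315.9]), (np.int32(84), [142.7, 318.7])]
scene yel [(np.int32(352), [162.6, 284.2])]
scene blk [(np.int32(25), [167.4, 262.4])]
top red [(np.int32(77), [406.6, 183.0]), (np.int32(58), [429.9, 197.1])]
top yel [(np.int32(372), [404.3, 212.7])]
top blk [(np.int32(101), [390.7, 235.3])]
top wood [(np.int32(601), [266.3, 200.3])]
[[236, 185], [234, 189], [250, 196], [252, 200], [287, 216], [291, 203]]
scene wood [(np.int32(868), [291.7, 219.7])]
[[325, 209], [318, 207], [268, 216], [268, 229], [274, 234], [309, 224], [312, 215], [317, 219], [314, 217]]
(518, 800, 3)
mat [ 0.514 -0.36   0.   ]
spray [ 0.77  -0.156  0.   ]
jar [ 0.733 -0.255  0.   ]
driver [ 0.74  -0.365  0.   ]
fixture [0.602 0.064 0.   ]
[[0.408, -0.221], [0.661, -0.278], [0.618, -0.502], [0.365, -0.438]]
```

View pics/c2.png

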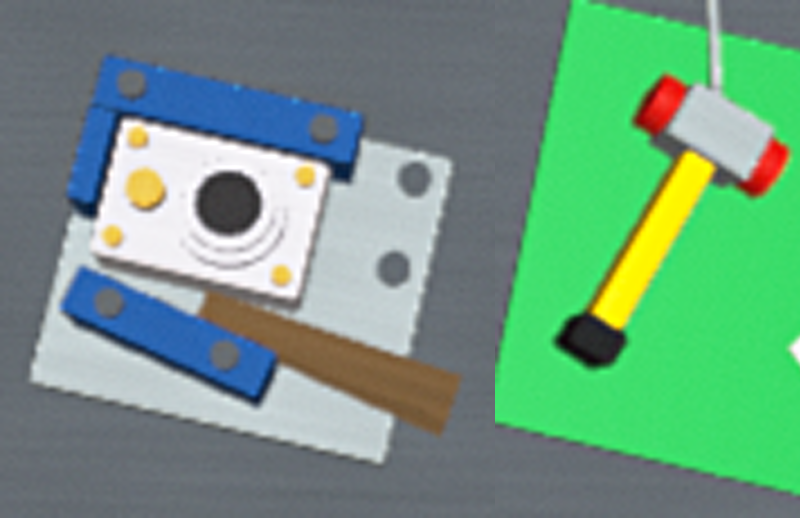

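View pics/c3.png

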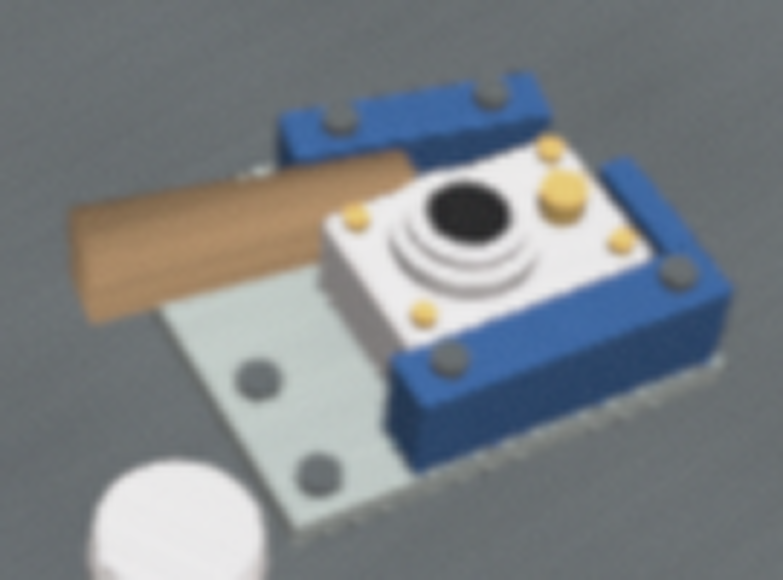

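The c2 crop shows the yellow handle, red faces and black pommel lying on the mat, so the hammer is confirmed. The wedge head overhangs the plate's near (-y) edge and clear of the fence. Next I convert these pixels to world positions.

```bash
python3 - <<'E'
from h import *
p=env.get_image("top");q=env.get_image("scene")
ang=lambda a,b:np.degrees(np.arctan2(b[1]-a[1],b[0]-a[0])).round(1)
c=lambda u,v:(190+u/4.5-.4,120+v/4.5-.4)
A,B,C=[onz(p,c(*k),.016) for k in((450,158),(383,463),(30,380))]
print("plate",A.round(3),B.round(3),C.round(3),"dx",np.linalg.norm(A-B),"dy",np.linalg.norm(B-C),"yawx",ang(B,A),"yawy",ang(B,C)-90,"origin",((A+C)/2).round(3))
H1,H2=onz(p,c(460,375),.06),onz(p,c(443,434),.06);T=onz(p,c(205,292),.06)
print("wedge head top",H1.round(3),H2.round(3),"w",np.linalg.norm(H1-H2),"c",((H1+H2)/2).round(3),"straight",ang(H1,T)-90)
F=[onz(p,c(*k),.066) for k in((75,270),(275,350))];print("fence top face",F[0].round(3),F[1].round(3),ang(F[1],F[0])-90)
F=[onz(p,c(*k),.062) for k in((95,258),(300,303),(328,165),(118,120))];print("housing",[f.round(3).tolist() for f in F],ang(F[1],F[0])-90,np.linalg.norm(F[1]-F[0]))
sc=lambda u,v:(255+u/5.8-.4,180+v/5.8-.4)
for n,k in(("near top head",(72,208)),("far top head",(92,213)),("bot",(95,322))): print(n,onz(q,sc(*k),.06 if 'top' in n else .016).round(3))
R1,R2=tri(p,(406.6,183),q,(142.7,318.7)),tri(p,(406.6,183),q,(176.1,315.9)); print("R",R1.round(3),R2.round(3))
R1=[onz(p,k,.025) for k in((406.6,183),(429.9,197.1))];print("reds",R1[0].round(3),R1[1].round(3),np.linalg.norm(R1[0]-R1[1]))
print("scene reds",[onz(q,k,.025).round(3).tolist() for k in((142.7,318.7),(176.1,315.9))])
h=(R1[0]+R1[1])/2;pm=onz(p,(390.7,235.3),.025);y=onz(p,(404.3,212.7),.03);print("head",h.round(3),"pommel",pm.round(3),np.linalg.norm(h-pm),"yel",y.round(3),"hyaw",ang(pm,h),ang(R1[1],R1[0])-90,ang(pm,y), "scene yel",onz(q,(162.6,284.2),.03).round(3))
E
```

```text
plate [ 0.664 -0.017  0.016] [0.483 0.018 0.016] [0.526 0.222 0.016] dx 0.18438714256624616 dy 0.20811784901012903 yawx -11.1 yawy -11.900000000000006 origin [0.595 0.102 0.016]
wedge head top [ 0.529 -0.022  0.06 ] [ 0.496 -0.014  0.06 ] w 0.03434097017177982 c [ 0.512 -0.018  0.06 ] straight -16.799999999999997
fence top face [0.581 0.191 0.066] [0.539 0.08  0.066] -20.599999999999994
housing [[0.589, 0.181, 0.062], [0.567, 0.067, 0.062], [0.646, 0.054, 0.062], [0.668, 0.172, 0.062]] -11.099999999999994 0.11631221939943753
near top head [ 0.502 -0.013  0.06 ]
far top head [ 0.509 -0.008  0.06 ]
bot [ 0.53  -0.021  0.016]
R [ 0.581 -0.357  0.027] [ 0.595 -0.325  0.024]
reds [ 0.595 -0.325  0.025] [ 0.559 -0.386  0.025] 0.0706605267512337
scene reds [[0.559, -0.386, 0.025], [0.596, -0.325, 0.025]]
head [ 0.577 -0.356  0.025] pommel [ 0.456 -0.281  0.025] 0.1415914036565961 yel [ 0.515 -0.316  0.03 ] hyaw -31.8 -30.5 -30.6 scene yel [ 0.509 -0.312  0.03 ]
```

```bash
python3 -m creep '[0.25,-0.05,0,0, 0.6,-0.15,0,0, 0.9,-0.25,0,0, 1,-0.3,0,0, 1,-0.3,0,0]' 50 40; python3 -m creep '[0.4,-0.15,0,0, 0.8,-0.25,0,0, 1,-0.3,0,0, 1,-0.3,0,0, 1,-0.3,0,0]'; python3 -m creep '[0.4,-0.15,0,0.1, 0.8,-0.25,0.1,0.2, 1,-0.35,0.2,0.3, 1,-0.35,0.3,0.4, 1,-0.35,0.4,0.5]'; python3 - <<'E'
from h import *
s=env.get_state();R=cv2.Rodrigues(np.zeros(3))[0]
from scipy.spatial.transform import Rotation as Q
w,x,y,z=s["ee_rot"];R=Q.from_quat([x,y,z,w]).as_matrix()
d=R.T@(np.array([.530,-.328,.10])-s["tcp_pos"]);print(s["time_s"],np.round(s["tcp_pos"],3),d.round(4),"yaw",np.degrees(np.arctan2(R[1,0],R[0,0])))
E
```

```text
time_s: 2.22
tcp_pos: [0.3377, -0.5, 0.2535]
ee_rot: [0.0, 0.977, 0.213, -0.0]
force: [0.8, -0.5, 0.4]
gripper_width: 0.584
finger_force: 0.0
time_s: 2.85
tcp_pos: [0.4146, -0.433, 0.2532]
ee_rot: [0.0, 0.978, 0.211, -0.001]
force: [-0.6, 0.2, -0.6]
gripper_width: 0.586
finger_force: 0.0
time_s: 3.48
tcp_pos: [0.4917, -0.3595, 0.213]
ee_rot: [0.0, 0.983, -0.181, -0.0]
force: [-0.6, -0.1, -0.4]
gripper_width: 0.589
finger_force: 0.0
3.475 [ 0.492 -0.359  0.213] [ 0.0246 -0.0432  0.1129] yaw -20.90864833361965
```

```bash
python3 -m creep '[0.1,-0.2,0.2,0.05, 0.2,-0.43,0.4,0.11, 0.25,-0.43,0.6,0.11, 0.25,-0.43,0.8,0.11, 0.25,-0.43,0.9,0.11]'; cat > st.py <<'E'
from h import *
import sys
from scipy.spatial.transform import Rotation as Q
def rel(t):
    s=env.get_state();w,x,y,z=s["ee_rot"];R=Q.from_quat([x,y,z,w]).as_matrix()
    print(s["time_s"],np.round(s["tcp_pos"],4),"F",np.round(s["force"],1),"rel mm",(1e3*R.T@(np.array(t)-s["tcp_pos"])).round(1),"yaw",np.degrees(np.arctan2(R[1,0],R[0,0])).round(1))
if __name__=="__main__": rel([float(a) for a in sys.argv[1:4]])
E
python3 st.py .530 -.328 .032
python3 - <<'E'
from h import *
p=env.get_image("top");q=env.get_image("scene")
a=p["frame"][130:270,330:460,::-1];b=q["frame"][230:340,100:230,::-1]
f=lambda i:cv2.resize(i,(400,400),interpolation=2)
cv2.imwrite("pics/g1.png",np.hstack([f(a),f(b)]))
E
```

```text
time_s: 4.1
tcp_pos: [0.5298, -0.3276, 0.1217]
ee_rot: [0.0, 0.965, -0.263, -0.001]
force: [0.4, 0.5, 0.1]
gripper_width: 0.587
finger_force: 0.0
4.1 [ 0.5298 -0.3276  0.1217] F [0.4 0.5 0.1] rel mm [ 0.5  0.1 89.7] yaw -30.5
```

View pics/g1.png

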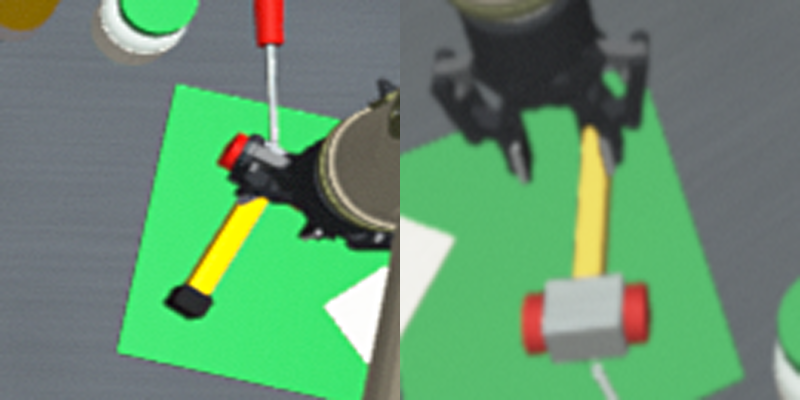

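The picture shows the fingers on either side of the yellow handle, about on line, and the screwdriver tip just beyond the head. I'll go straight down, grip, and lift straight up.

```bash
python3 -m creep '[0,0,0.2,0, 0,0,0.45,0, 0,0,0.7,0, 0,0,0.85,0, 0,0,0.9,0]'; python3 -m creep '[0,0,0,0, 0,0,0,0, 0,0,0,0, 0,0,0,0, 0,0,0,0]' 0 110;  python3 -m creep '[0,0,-0.1,0, 0,0,-0.3,0, 0,0,-0.6,0, 0,0,-0.9,0, 0,0,-1,0]'
```

```text
time_s: 4.82
tcp_pos: [0.531, -0.3261, 0.0324]
ee_rot: [-0.0, 0.965, -0.262, -0.0]
force: [0.3, 0.9, -0.1]
gripper_width: 0.583
finger_force: 0.0
time_s: 5.45
tcp_pos: [0.532, -0.3267, 0.0346]
ee_rot: [0.0, 0.965, -0.262, 0.001]
force: [-2.1, 0.3, 6.2]
gripper_width: 0.21
finger_force: 108.4
time_s: 6.08
tcp_pos: [0.5323, -0.3268, 0.1363]
ee_rot: [0.0, 0.965, -0.262, 0.002]
force: [0.8, 0.5, -4.6]
gripper_width: 0.21
finger_force: 107.6
```

```bash
python3 -m creep '[-0.2,-0.2,-0.05,0, -0.45,-0.4,-0.1,0, -0.75,-0.6,-0.1,0, -0.95,-0.8,-0.1,0, -1,-0.85,-0.1,0]'; python3 -m creep '[-0.4,-0.3,0,-0.04, -0.7,-0.55,0,-0.1, -0.9,-0.8,0,-0.15, -1,-0.85,0,-0.19, -1,-0.85,0,-0.19]'; python3 st.py .444 -.076 .052
cat > look.py <<'E'
from h import *
import sys
P=[env.get_image(n) for n in("top","scene")]
a=P[0]["frame"][120:250,190:340,::-1];b=P[1]["frame"][160:290,210:360,::-1]
f=lambda i:cv2.resize(i,(400,347),interpolation=2)
cv2.imwrite(f"pics/{sys.argv[1]}.png",np.hstack([f(a),f(b)]))
for n,p in zip(("top","scene"),P):
    hsv=cv2.cvtColor(p["frame"],cv2.COLOR_RGB2HSV).astype(int);H,S,V=hsv[...,0],hsv[...,1],hsv[...,2]
    x0,y0,x1,y1=(190,120,345,260) if n=="top" else (180,150,365,290)
    for nm,m in(("red",((H<8)|(H>172))&(S>140)&(V>80)),("wood",(H>5)&(H<22)&(S>70)&(S<180)&(V>50)&(V<190))):
        k=np.zeros(m.shape,np.uint8);k[y0:y1,x0:x1]=m[y0:y1,x0:x1]
        N,_,st,c=cv2.connectedComponentsWithStats(k)
        print(n,nm,[(int(st[i,4]),c[i].round(1).tolist(),onz(p,c[i],float(sys.argv[2])).round(3).tolist() if nm=="red" else cv2.approxPolyDP(max(cv2.findContours((_==i).astype(np.uint8),0,2)[0],key=cv2.contourArea),1.8,True)[:,0].tolist()) for i in range(1,N) if st[i,4]>15])
E
python3 look.py k1 0.116
```

```text
time_s: 6.7
tcp_pos: [0.4876, -0.2004, 0.1431]
ee_rot: [-0.0, 0.965, -0.261, -0.0]
force: [0.9, -0.8, -4.5]
gripper_width: 0.211
finger_force: 107.7
time_s: 7.32
tcp_pos: [0.4451, -0.0779, 0.1434]
ee_rot: [0.0, 0.993, -0.115, 0.0]
force: [0.5, -0.6, -3.8]
gripper_width: 0.209
finger_force: 108.0
7.325 [ 0.4451 -0.0779  0.1434] F [ 0.5 -0.6 -3.8] rel mm [-1.5 -1.7 91.4] yaw -13.2
top red [(79, [308.1, 209.1], [0.506, -0.058, 0.116])]
top wood [(32, [331.2, 134.3], [[327, 122], [325, 126], [327, 136], [333, 140], [342, 139], [333, 140], [327, 136], [325, 132]]), (598, [266.4, 200.2], [[236, 185], [234, 189], [250, 196], [252, 200], [287, 216], [291, 203]])]
scene red [(67, [254.0, 203.3], [0.492, -0.045, 0.116]), (95, [224.9, 212.0], [0.475, -0.116, 0.116])]
scene wood [(47, [333.8, 157.5], [[328, 158], [330, 161], [330, 158], [339, 160], [339, 157], [335, 155]]), (78, [332.7, 165.6], [[324, 159], [325, 165], [333, 169], [339, 168], [343, 163], [333, 166], [326, 163]]), (853, [291.3, 219.7], [[325, 209], [318, 207], [268, 216], [268, 229], [271, 234], [309, 224], [309, 218]]), (18, [350.9, 216.3], [[348, 214], [349, 217], [354, 217]])]
```

View pics/k1.png

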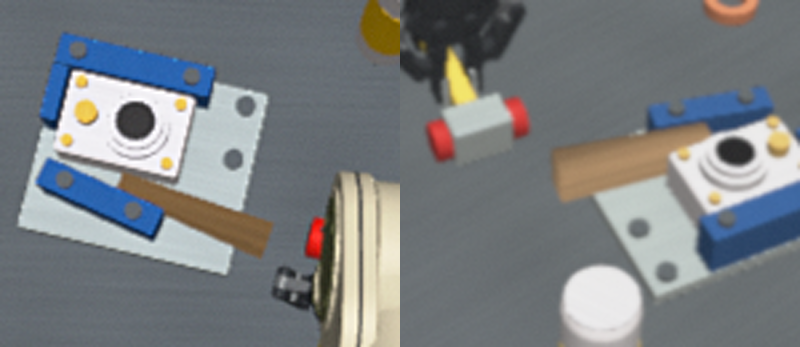

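```bash
python3 -m creep '[0,0,0.2,0, -0.01,-0.01,0.45,0, -0.02,-0.02,0.7,0, -0.02,-0.02,0.85,0, -0.02,-0.02,0.91,0]';python3 st.py .444 -.076 .052; python3 look.py k2 0.042; python3 - <<'E'
from h import *
p=env.get_image("top");q=env.get_image("scene")
def red(p,b):
    hsv=cv2.cvtColor(p["frame"],cv2.COLOR_RGB2HSV).astype(int);H,S,V=hsv[...,0],hsv[...,1],hsv[...,2]
    k=np.zeros(H.shape,np.uint8);x0,y0,x1,y1=b;k[y0:y1,x0:x1]=(((H<8)|(H>172))&(S>140)&(V>80))[y0:y1,x0:x1]
    N,_,st,c=cv2.connectedComponentsWithStats(k);return [c[i] for i in range(1,N) if st[i,4]>25]
a=red(p,(260,120,345,260));b=red(q,(180,150,290,290));print(a,b)
for x in a:
    for y in b: print(tri(p,x,q,y).round(3))
E
```

```text
time_s: 8.05
tcp_pos: [0.4433, -0.0765, 0.0517]
ee_rot: [-0.0, 0.993, -0.116, -0.0]
force: [1.2, 0.5, -4.5]
gripper_width: 0.212
finger_force: 108.1
8.05 [ 0.4433 -0.0765  0.0517] F [ 1.2  0.5 -4.5] rel mm [ 0.6 -0.6 -0.3] yaw -13.4
top red [(38, [302.7, 214.4], [0.503, -0.052, 0.042])]
top wood [(34, [331.0, 133.5], [[328, 120], [325, 126], [327, 136], [333, 140], [342, 139], [333, 140], [327, 136], [325, 126]]), (598, [266.4, 200.3], [[236, 185], [234, 189], [250, 196], [252, 200], [287, 216], [291, 203]])]
scene red [(58, [255.3, 227.8], [0.505, -0.051, 0.042]), (82, [227.9, 236.3], [0.487, -0.121, 0.042])]
scene wood [(49, [333.8, 157.4], [[328, 158], [330, 161], [330, 158], [339, 160], [339, 157], [335, 155]]), (78, [332.6, 165.5], [[324, 159], [325, 165], [333, 169], [339, 168], [343, 163], [333, 166], [326, 163]]), (852, [291.4, 219.7], [[325, 209], [318, 207], [268, 216], [268, 229], [271, 234], [309, 224], [309, 218]]), (18, [350.9, 216.3], [[348, 214], [349, 217], [354, 217]])]
[array([302.5       , 214.47058824])] [array([255.37288136, 227.6440678 ]), array([228.        , 236.19512195])]
[ 0.503 -0.051  0.041]
[ 0.489 -0.083  0.021]
```

View pics/k2.png

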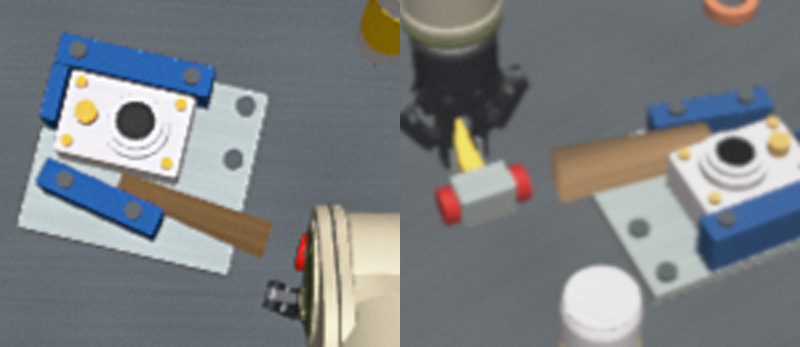

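The hammer face is centred on the wedge head with a gap of about 26 mm, and its height of 41 mm fits. First tap.

```bash
python3 -m creep '[0,-0.12,0,0, -0.01,-0.25,0,0, -0.01,-0.38,0,0, -0.01,-0.45,0,0, -0.01,-0.45,0,0]'; python3 -m creep '[0,0.15,0,0, 0,0.3,0,0, 0,0.3,0,0, 0,0.3,0,0, 0,0.3,0,0]'; python3 st.py .444 -.076 .052;  python3 look.py k3 0.042
```

```text
time_s: 8.88
tcp_pos: [0.4529, -0.0313, 0.0523]
ee_rot: [-0.0, 0.993, -0.115, 0.0]
force: [-0.5, 0.1, -4.9]
gripper_width: 0.212
finger_force: 108.1
time_s: 9.5
tcp_pos: [0.4459, -0.0609, 0.0524]
ee_rot: [-0.0, 0.993, -0.115, 0.0]
force: [-0.0, 0.6, -4.1]
gripper_width: 0.214
finger_force: 108.1
9.5 [ 0.4459 -0.0609  0.0524] F [-0.   0.6 -4.1] rel mm [ 1.6 15.1  0.4] yaw -13.3
top red []
top wood [(32, [331.2, 134.3], [[327, 122], [325, 126], [327, 136], [333, 140], [342, 139], [333, 140], [327, 136], [325, 132]]), (587, [259.5, 197.5], [[229, 182], [229, 187], [250, 196], [252, 200], [280, 214], [283, 201]])]
scene red [(57, [261.0, 225.6], [0.507, -0.036, 0.042]), (81, [233.7, 233.9], [0.489, -0.106, 0.042])]
scene wood [(49, [333.8, 157.4], [[328, 158], [330, 161], [330, 158], [339, 160], [339, 157], [335, 155]]), (78, [332.6, 165.5], [[324, 159], [325, 165], [333, 169], [339, 168], [343, 163], [333, 166], [326, 163]]), (763, [295.9, 218.3], [[331, 206], [278, 213], [274, 215], [274, 225], [277, 232], [308, 225], [312, 215], [331, 208]]), (18, [350.9, 216.3], [[348, 214], [349, 217], [354, 217]])]
```

```bash
python3 -m creep '[0,-0.15,0,0, -0.01,-0.28,0,0, -0.01,-0.4,0,0, -0.01,-0.5,0,0, -0.01,-0.5,0,0]'; python3 -m creep '[0,0.15,0,0, 0,0.3,0,0, 0,0.3,0,0, 0,0.3,0,0, 0,0.3,0,0]'; python3 st.py .444 -.076 .052;  python3 look.py k4 0.042
```

```text
time_s: 10.22
tcp_pos: [0.4565, -0.0116, 0.0523]
ee_rot: [-0.0, 0.993, -0.115, -0.0]
force: [0.4, 0.0, -4.7]
gripper_width: 0.209
finger_force: 108.2
time_s: 10.85
tcp_pos: [0.4495, -0.0412, 0.0524]
ee_rot: [-0.0, 0.993, -0.115, 0.0]
force: [1.2, -0.2, -5.1]
gripper_width: 0.21
finger_force: 108.2
10.85 [ 0.4495 -0.0412  0.0524] F [ 1.2 -0.2 -5.1] rel mm [ 2.6 35.1  0.4] yaw -13.3
top red []
top wood [(34, [331.0, 133.5], [[328, 120], [325, 126], [327, 136], [333, 140], [342, 139], [333, 140], [327, 136], [325, 126]]), (556, [253.3, 194.1], [[222, 179], [222, 184], [274, 210], [277, 197]])]
scene red [(58, [268.3, 222.8], [0.51, -0.016, 0.042]), (83, [241.3, 231.1], [0.493, -0.085, 0.042])]
scene wood [(50, [333.7, 157.4], [[328, 157], [330, 161], [330, 158], [339, 160], [339, 157], [335, 155]]), (79, [332.6, 165.6], [[324, 159], [325, 165], [333, 169], [339, 168], [343, 163], [333, 166], [326, 163]]), (665, [302.0, 217.0], [[338, 205], [283, 213], [282, 225], [285, 231], [309, 225], [312, 215]]), (18, [351.6, 216.6], [[349, 215], [351, 218], [355, 216]])]
```

View pics/k4.png

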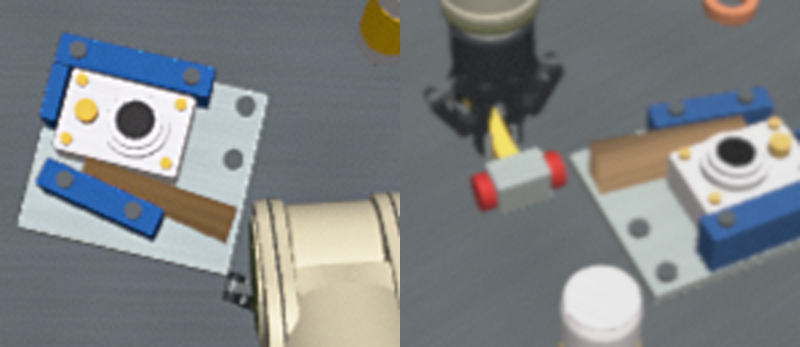

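```bash
cat >> look.py <<'E'
    if n=="top":
        w=max(((_==i).astype(np.uint8) for i in range(1,N)),key=lambda m:m[:,:300].sum()) 
        q=cv2.approxPolyDP(max(cv2.findContours(w,0,2)[0],key=cv2.contourArea),1.8,True)[:,0]
        r=[onz(p,k,.06) for k in q[np.argsort(-q[:,0])[:2]].astype(float)];print("HEAD top centre",((r[0]+r[1])/2).round(3),"of",[t.round(3).tolist() for t in r])
E
python3 -m creep '[0,-0.15,0,0, -0.01,-0.28,0,0, -0.01,-0.4,0,0, -0.01,-0.45,0,0, -0.01,-0.45,0,0]'; python3 -m creep '[0,0.15,0,0, 0,0.3,0,0, 0,0.3,0,0, 0,0.3,0,0, 0,0.3,0,0]'; python3 st.py .444 -.076 .052;  python3 look.py k5 0.042
```

```text
time_s: 11.58
tcp_pos: [0.4562, -0.0053, 0.0516]
ee_rot: [0.005, 0.993, -0.121, -0.003]
force: [-12.4, -34.6, 5.9]
gripper_width: 0.214
finger_force: 115.0
time_s: 12.2
tcp_pos: [0.4521, -0.0259, 0.0523]
ee_rot: [-0.0, 0.993, -0.115, 0.0]
force: [0.2, -0.2, -5.1]
gripper_width: 0.21
finger_force: 108.7
12.2 [ 0.4521 -0.0259  0.0523] F [ 0.2 -0.2 -5.1] rel mm [ 3.6 50.7  0.3] yaw -13.2
top red []
top wood [(32, [331.2, 134.3], [[327, 122], [325, 126], [327, 136], [333, 140], [342, 139], [333, 140], [327, 136], [325, 132]]), (537, [251.8, 193.5], [[221, 179], [222, 184], [274, 209], [274, 196]])]
HEAD top centre [0.529 0.022 0.06 ] of [[0.545, 0.022, 0.06], [0.512, 0.022, 0.06]]
scene red [(51, [273.5, 220.5], [0.512, -0.0, 0.042]), (83, [247.0, 229.0], [0.496, -0.07, 0.042])]
scene wood [(49, [333.8, 157.4], [[328, 158], [330, 161], [330, 158], [339, 160], [339, 157], [335, 155]]), (78, [332.6, 165.5], [[324, 159], [325, 165], [333, 169], [339, 168], [343, 163], [333, 166], [326, 163]]), (661, [302.7, 216.9], [[339, 206], [334, 204], [283, 213], [283, 226], [286, 231], [307, 226], [312, 215]]), (20, [351.6, 216.7], [[349, 215], [350, 218], [355, 216]])]
```

The force rose to about 36 N and the wedge moved only a few millimetres on this tap. Before hitting harder I'll check how the wedge lies, using edge fits.

```bash
cat > edges.py <<'E'
from h import *
def edges():
    p=env.get_image("top");f=p["frame"];hsv=cv2.cvtColor(f,cv2.COLOR_RGB2HSV).astype(int);H,S,V=hsv[...,0],hsv[...,1],hsv[...,2]
    wood=(H>5)&(H<22)&(S>70)&(S<180)&(V>50)&(V<190); wh=(S<40)&(V>215); bl=(H>95)&(H<120)&(S>150)
    def fit(m,c0,c1,r0,r1,up,z,nm):
        P=[]
        for c in range(c0,c1):
            r=np.flatnonzero(m[r0:r1,c])
            if len(r): P.append(onz(p,(c,r0+(r[0]-.5 if up else r[-1]+.5)),z)[:2])
        P=np.array(P)
        for _ in range(3):
            k=np.polyfit(P[:,1],P[:,0],1);e=P[:,0]-np.polyval(k,P[:,1]);P=P[abs(e)<max(.0015,1.5*e.std())]
        print(nm,"yaw",round(-np.degrees(np.arctan(k[0])),1),"n",len(P),"x at y=.02,.07,.12,.16",np.polyval(k,[.02,.07,.12,.16]).round(4),"y range",P[:,1].min().round(3),P[:,1].max().round(3))
    fit(wood,224,274,170,225,True,.06,"wedge straight");fit(wood,256,272,170,225,False,.06,"wedge taper?(top or bottom edge)")
    fit(wh,213,254,140,192,False,.062,"housing");fit(bl,210,248,175,212,True,.066,"fence");fit(bl,222,265,125,160,False,.066,"rail lower edge")
    print("rows",[(c,np.flatnonzero(wood[170:225,c])[[0,-1]]+170) for c in (225,235,245,255,265,272) if wood[170:225,c].any()])
if __name__=="__main__": edges()
E
python3 edges.py
```

```text
wedge straight yaw -17.8 n 47 x at y=.02,.07,.12,.16 [0.5447 0.5608 0.5769 0.5897] y range 0.025 0.148
wedge taper?(top or bottom edge) yaw -23.2 n 16 x at y=.02,.07,.12,.16 [0.5092 0.5306 0.552  0.5691] y range 0.029 0.067
housing yaw -12.7 n 39 x at y=.02,.07,.12,.16 [0.5578 0.5691 0.5804 0.5894] y range 0.075 0.176
fence yaw -22.5 n 37 x at y=.02,.07,.12,.16 [0.5129 0.5337 0.5544 0.571 ] y range 0.089 0.182
rail lower edge yaw -12.3 n 42 x at y=.02,.07,.12,.16 [0.6403 0.6512 0.6621 0.6709] y range 0.052 0.156
rows [(225, array([180, 185])), (235, array([183, 189])), (245, array([186, 194])), (255, array([190, 201])), (265, array([193, 205])), (272, array([195, 209]))]
```

```bash
python3 - <<'E'
from h import *
q=env.get_image("scene")
sc=lambda u,v:(255+u/5.8-.4,180+v/5.8-.4)
for n,a,b,z in(("fence back",(280,115),(535,73),.066),("fence front",(285,143),(550,108),.066),("housing",(325,220),(545,140),.062),("rail inner top",(390,352),(665,255),.066),("rail outer top",(430,400),(735,290),.066)):
    A,B=onz(q,sc(*a),z),onz(q,sc(*b),z);print(n,A.round(3),B.round(3),"L",np.linalg.norm(A-B).round(3),"yaw",-np.degrees(np.arctan2(B[0]-A[0],B[1]-A[1])).round(1))
f=q["frame"][185:265,262:372,::-1];p=env.get_image("top");g=p["frame"][170:220,200:290,::-1]
cv2.imwrite("pics/e1.png",np.vstack([cv2.resize(f,None,fx=5,fy=5,interpolation=2)[:395,:540],cv2.resize(g,None,fx=6,fy=6,interpolation=2)[60:260]]))
E
```

```text
fence back [0.516 0.091 0.066] [0.563 0.2   0.066] L 0.119 yaw -23.5
fence front [0.53  0.082 0.066] [0.583 0.19  0.066] L 0.121 yaw -26.0
housing [0.573 0.069 0.062] [0.594 0.178 0.062] L 0.111 yaw -11.0
rail inner top [0.647 0.042 0.066] [0.676 0.17  0.066] L 0.131 yaw -12.7
rail outer top [0.675 0.039 0.066] [0.707 0.18  0.066] L 0.145 yaw -12.7
```

View pics/e1.png

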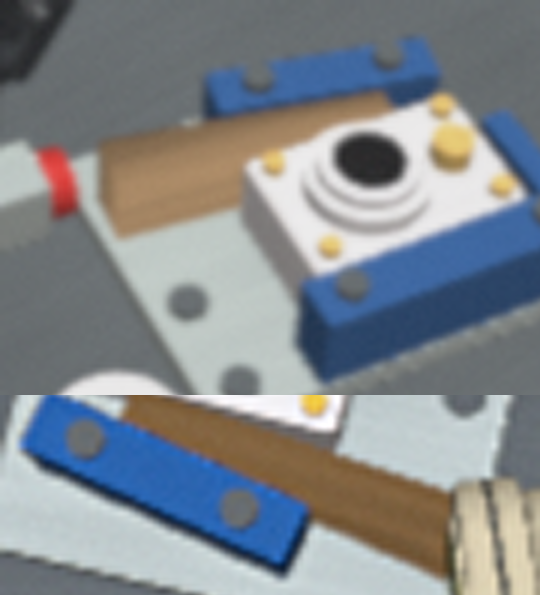

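The wedge lies flush along the fence at a yaw of about -18°, so my hits were about 12 mm off centre towards the fence. I'll turn the hammer to match the wedge axis and re-centre it.

```bash
python3 -m creep '[0.02,0.02,0,0.02, 0.05,0.02,0,0.05, 0.05,0.02,0,0.05, 0.05,0.02,0,0.05, 0.05,0.02,0,0.05]'; python3 st.py .457 -.025 .052; cat > rel.py <<'E'
from h import *
p=env.get_image("top");q=env.get_image("scene")
def m(p,c):
    hsv=cv2.cvtColor(p["frame"],cv2.COLOR_RGB2HSV).astype(int);H,S,V=hsv[...,0],hsv[...,1],hsv[...,2]
    return (((H<8)|(H>172))&(S>140)&(V>80)) if c=="r" else (H>5)&(H<22)&(S>70)&(S<180)&(V>50)&(V<190)
k=np.zeros((420,560),np.uint8);k[150:290,180:300]=m(q,"r")[150:290,180:300]
N,_,st,c=cv2.connectedComponentsWithStats(k)
R=[onz(q,c[i],.042) for i in range(1,N) if st[i,4]>25];print("red bands",[r.round(4).tolist() for r in R])
if len(R)==2:
    R.sort(key=lambda r:r[1]);d=R[1]-R[0];d/=np.linalg.norm(d);print("face",(R[1]+.006*d).round(4),"yaw",-np.degrees(np.arctan2(d[0],d[1])))
k=np.zeros((420,560),np.uint8);k[200:238,255:330]=m(q,"w")[200:238,255:330]
N,_,st,c=cv2.connectedComponentsWithStats(k);i=1+np.argmax(st[1:,4]);w=(_==i);xs=np.flatnonzero(w.any(0))
ys,xx=np.nonzero(w); print("wood left col",xs[:4],"bottom pt",xx[ys.argmax()],ys.max(), "centroid",c[i].round(2),"area",st[i,4])
top=np.array([(u,np.flatnonzero(w[:,u])[0]-.5) for u in range(xs[0],xs[0]+2)]).mean(0); print("taper/head top corner",onz(q,top,.06).round(4)," bottom corner (straight side)",onz(q,(xx[ys.argmax()],ys.max()+.5),.016).round(4))
E
python3 rel.py; python3 edges.py|head -2
```

```text
time_s: 13.08
tcp_pos: [0.4562, -0.0298, 0.0523]
ee_rot: [0.0, 0.988, -0.154, 0.0]
force: [0.6, -0.4, -4.2]
gripper_width: 0.206
finger_force: 108.7
13.075 [ 0.4562 -0.0298  0.0523] F [ 0.6 -0.4 -4.2] rel mm [-0.7 -4.8  0.3] yaw -17.8
red bands [[0.519, -0.0099, 0.042], [0.4959, -0.0777, 0.042]]
face [ 0.5209 -0.0042  0.042 ] yaw -18.83441382420512
wood left col [282 283 284 285] bottom pt 286 231 centroid [300.77 217.58] area 622
taper/head top corner [0.5179 0.0232 0.06  ]  bottom corner (straight side) [0.5426 0.0167 0.016 ]
wedge straight yaw -17.8 n 47 x at y=.02,.07,.12,.16 [0.5447 0.5607 0.5767 0.5895] y range 0.025 0.148
wedge taper?(top or bottom edge) yaw -23.2 n 16 x at y=.02,.07,.12,.16 [0.5092 0.5306 0.552  0.5691] y range 0.029 0.067
```

```bash
python3 -m creep '[0,-0.1,0,0, 0,-0.2,0,0, 0,-0.28,0,0, 0,-0.34,0,0, 0,-0.34,0,0]'; python3 -m creep '[0,0.15,0,0, 0,0.3,0,0, 0,0.3,0,0, 0,0.3,0,0, 0,0.3,0,0]'; python3 rel.py;  python3 edges.py|head -3
```

```text
time_s: 13.85
tcp_pos: [0.4649, -0.0037, 0.0519]
ee_rot: [0.004, 0.987, -0.159, -0.002]
force: [-9.4, -25.6, 5.0]
gripper_width: 0.214
finger_force: 111.5
time_s: 14.48
tcp_pos: [0.4578, -0.0253, 0.0524]
ee_rot: [-0.0, 0.988, -0.154, 0.0]
force: [0.0, 1.0, -4.2]
gripper_width: 0.211
finger_force: 108.9
red bands [[0.52, -0.0053, 0.042], [0.4976, -0.0733, 0.042]]
face [5.219e-01 4.000e-04 4.200e-02] yaw -18.186898757020447
wood left col [283 284 285 286] bottom pt 286 231 centroid [300.83 217.69] area 617
taper/head top corner [0.5193 0.0252 0.06  ]  bottom corner (straight side) [0.5426 0.0167 0.016 ]
wedge straight yaw -17.4 n 48 x at y=.02,.07,.12,.16 [0.5456 0.5613 0.577  0.5896] y range 0.025 0.148
wedge taper?(top or bottom edge) yaw -23.2 n 16 x at y=.02,.07,.12,.16 [0.5093 0.5308 0.5522 0.5694] y range 0.029 0.067
housing yaw -12.3 n 39 x at y=.02,.07,.12,.16 [0.5587 0.5697 0.5806 0.5893] y range 0.075 0.176
```

```bash
python3 - <<'E'
from h import *
p=env.get_image("top");a=cv2.imread("pics/top0.png")[:,:,::-1];b=p["frame"]
def fit(f,lo):
    g=f[...,0].astype(float) # red channel: white housing high, blue/brown low
    P=[]
    for c in range(215,250):
        col=cv2.GaussianBlur(g[:,c:c+1],(1,3),0)[:,0]; r0=170+ (c-232)*.23+ (0 if lo else -28)
        s=col[int(r0)-9:int(r0)+10]; d=np.diff(s); i=(d.argmin() if lo else d.argmax())
        j=np.arange(max(i-2,0),min(i+3,len(d)));w=np.abs(d[j]);P.append((c,int(r0)-9+.5+(j*w).sum()/w.sum()))
    P=np.array(P)
    for _ in range(3):
        k=np.polyfit(P[:,0]-232,P[:,1],1);e=P[:,1]-np.polyval(k,P[:,0]-232);P=P[abs(e)<max(.4,2*e.std())]
    return k.round(3),len(P),e.std().round(2)
for lo in(1,0): print("near edge" if lo else "rail edge",fit(a,lo),fit(b,lo))
d=cv2.phaseCorrelate
A=cv2.cvtColor(a[138:176,212:262],cv2.COLOR_RGB2GRAY).astype(np.float32);B=cv2.cvtColor(b[138:176,212:262],cv2.COLOR_RGB2GRAY).astype(np.float32)
W=np.eye(2,3,dtype=np.float32);gA=cv2.cvtColor(a,cv2.COLOR_RGB2GRAY);
cc,W=cv2.findTransformECC(A[8:34,8:40].copy(),B[8:34,8:40].copy(),W,cv2.MOTION_EUCLIDEAN,(3,300,1e-7),None,3);print("housing motion px",W.round(3),cc)
for bx in((200,225,185,203),(255,275,150,170)):pass
W=np.eye(2,3,dtype=np.float32);A=gA[375:415,205:330];print("bg check",np.abs(a[230:300,230:270].astype(int)-b[230:300,230:270]).mean())
E
```

```text
near edge (array([  0.373, 171.864]), 32, np.float64(4.58)) (array([  0.35 , 171.809]), 32, np.float64(4.47))
rail edge (array([  0.228, 148.883]), 33, np.float64(0.09)) (array([  0.238, 148.394]), 32, np.float64(0.1))
housing motion px [[ 1.    -0.014  0.338]
 [ 0.014  1.    -0.716]] 0.9909472928033222
bg check 1.624642857142857
```

The housing has moved about 1.2 mm to the rail and now lies parallel to it, and the wedge did not move under about 27 N. I'll confirm with two firmer taps.

```bash
python3 -m creep '[0,-0.1,0,0, 0,-0.2,0,0, 0,-0.28,0,0, 0,-0.36,0,0, 0,-0.36,0,0]'; python3 -m creep '[0,0.15,0,0, 0,0.36,0,0, 0,0.36,0,0, 0,0.36,0,0, 0,0.36,0,0]'; python3 rel.py; python3 -m creep '[0,-0.1,0,0, 0,-0.2,0,0, 0,-0.28,0,0, 0,-0.36,0,0, 0,-0.36,0,0]'; python3 -m creep '[0,0.15,0,0, 0,0.36,0,0, 0,0.36,0,0, 0,0.36,0,0, 0,0.36,0,0]'; python3 rel.py; python3 edges.py|head -3
```

```text
time_s: 15.3
tcp_pos: [0.4657, 0.0003, 0.0512]
ee_rot: [0.005, 0.987, -0.16, -0.003]
force: [-11.7, -32.3, 2.3]
gripper_width: 0.207
finger_force: 126.8
time_s: 15.92
tcp_pos: [0.4578, -0.025, 0.0524]
ee_rot: [-0.0, 0.988, -0.154, 0.0]
force: [0.4, -0.6, -4.5]
gripper_width: 0.212
finger_force: 109.2
red bands [[0.5197, -0.0052, 0.042], [0.4976, -0.0733, 0.042]]
face [5.215e-01 5.000e-04 4.200e-02] yaw -17.914118283062976
wood left col [283 284 285 286] bottom pt 286 231 centroid [300.94 217.7 ] area 614
taper/head top corner [0.5193 0.0252 0.06  ]  bottom corner (straight side) [0.5426 0.0167 0.016 ]
time_s: 16.65
tcp_pos: [0.4658, -0.0009, 0.0516]
ee_rot: [0.005, 0.987, -0.16, -0.003]
force: [-13.1, -36.3, 8.2]
gripper_width: 0.211
finger_force: 116.9
time_s: 17.27
tcp_pos: [0.4578, -0.025, 0.0524]
ee_rot: [-0.0, 0.988, -0.154, 0.0]
force: [-1.6, -0.4, -4.8]
gripper_width: 0.209
finger_force: 109.2
red bands [[0.5199, -0.0052, 0.042], [0.4976, -0.0733, 0.042]]
face [5.218e-01 5.000e-04 4.200e-02] yaw -18.13835616438983
wood left col [283 284 285 286] bottom pt 287 231 centroid [301.21 217.56] area 613
taper/head top corner [0.5193 0.0252 0.06  ]  bottom corner (straight side) [0.5441 0.0188 0.016 ]
wedge straight yaw -17.4 n 50 x at y=.02,.07,.12,.16 [0.5456 0.5612 0.5769 0.5894] y range 0.025 0.148
wedge taper?(top or bottom edge) yaw -23.2 n 16 x at y=.02,.07,.12,.16 [0.5093 0.5308 0.5522 0.5694] y range 0.029 0.067
housing yaw -11.9 n 38 x at y=.02,.07,.12,.16 [0.5602 0.5707 0.5812 0.5896] y range 0.075 0.176
```

```bash
python3 -m creep '[0,-0.1,0,0, 0,-0.2,0,0, 0,-0.32,0,0, 0,-0.42,0,0, 0,-0.42,0,0]'; python3 -m creep '[0,0.15,0,0, 0,0.42,0,0, 0,0.42,0,0, 0,0.42,0,0, 0,0.42,0,0]'; python3 rel.py; python3 -m creep '[0,-0.1,0,0, 0,-0.2,0,0, 0,-0.32,0,0, 0,-0.42,0,0, 0,-0.42,0,0]'; python3 -m creep '[0,0.15,0,0, 0,0.42,0,0, 0,0.42,0,0, 0,0.42,0,0, 0,0.42,0,0]'; python3 rel.py; python3 edges.py|head -3
```

```text
time_s: 18.05
tcp_pos: [0.4657, 0.0026, 0.0506]
ee_rot: [0.007, 0.987, -0.161, -0.005]
force: [-19.4, -45.1, 8.8]
gripper_width: 0.215
finger_force: 138.0
time_s: 18.68
tcp_pos: [0.4579, -0.0249, 0.0524]
ee_rot: [-0.0, 0.988, -0.154, 0.0]
force: [0.3, 0.5, -5.3]
gripper_width: 0.213
finger_force: 109.3
red bands [[0.5197, -0.0052, 0.042], [0.4976, -0.0733, 0.042]]
face [5.215e-01 5.000e-04 4.200e-02] yaw -17.914118283062976
wood left col [283 284 285 286] bottom pt 287 231 centroid [301.29 217.61] area 610
taper/head top corner [0.5193 0.0252 0.06  ]  bottom corner (straight side) [0.5441 0.0188 0.016 ]
time_s: 19.4
tcp_pos: [0.4656, 0.0029, 0.0506]
ee_rot: [0.007, 0.987, -0.161, -0.005]
force: [-19.7, -43.9, 8.2]
gripper_width: 0.215
finger_force: 139.8
time_s: 20.02
tcp_pos: [0.4579, -0.0248, 0.0524]
ee_rot: [-0.0, 0.988, -0.154, 0.0]
force: [0.2, 0.2, -4.4]
gripper_width: 0.21
finger_force: 109.3
red bands [[0.52, -0.0053, 0.042], [0.4976, -0.0732, 0.042]]
face [5.219e-01 4.000e-04 4.200e-02] yaw -18.262098011582815
wood left col [283 284 285 286] bottom pt 287 231 centroid [301.33 217.56] area 608
taper/head top corner [0.5193 0.0252 0.06  ]  bottom corner (straight side) [0.5441 0.0188 0.016 ]
wedge straight yaw -17.3 n 48 x at y=.02,.07,.12,.16 [0.5456 0.5612 0.5767 0.5891] y range 0.025 0.148
wedge taper?(top or bottom edge) yaw -23.2 n 16 x at y=.02,.07,.12,.16 [0.5093 0.5308 0.5522 0.5694] y range 0.029 0.067
housing yaw -11.9 n 38 x at y=.02,.07,.12,.16 [0.5602 0.5707 0.5812 0.5896] y range 0.075 0.176
```

The last two taps, at about 48 N, ended at the same position, so the wedge is tight. Now I'll carry the hammer back to the mat.

```bash
python3 -m creep '[0,0.2,-0.2,0, 0.1,0.4,-0.5,0, 0.3,0.6,-0.8,0, 0.45,0.8,-0.9,0, 0.48,0.9,-0.9,0]'; python3 -m creep '[0.1,0.3,0,0, 0.3,0.6,0,0, 0.45,0.85,0,0, 0.48,0.9,0,0, 0.48,0.9,0,0]'; python3 -m creep '[0.1,0.3,0,0, 0.3,0.6,0,0.05, 0.45,0.85,0,0.1, 0.48,0.9,0,0.15, 0.48,0.9,0,0.15]';python3 st.py .512 -.325 .0355
python3 - <<'E'
from h import *
q=env.get_image("scene");hsv=cv2.cvtColor(q["frame"],cv2.COLOR_RGB2HSV).astype(int);H,S,V=hsv[...,0],hsv[...,1],hsv[...,2]
k=np.zeros((420,560),np.uint8);k[230:340,110:195]=((((H<8)|(H>172))&(S>140)&(V>80)))[230:340,110:195]
N,_,st,c=cv2.connectedComponentsWithStats(k);print([(st[i,4],onz(q,c[i],.132).round(3)) for i in range(1,N) if st[i,4]>20])
E
python3 edges.py|head -3
```

```text
time_s: 20.8
tcp_pos: [0.4764, -0.1274, 0.1429]
ee_rot: [0.0, 0.988, -0.155, 0.001]
force: [0.3, -0.3, -5.1]
gripper_width: 0.217
finger_force: 109.6
time_s: 21.42
tcp_pos: [0.4935, -0.2257, 0.1414]
ee_rot: [-0.0, 0.988, -0.154, -0.001]
force: [-0.3, 0.4, -4.7]
gripper_width: 0.206
finger_force: 109.4
time_s: 22.05
tcp_pos: [0.5123, -0.3257, 0.1418]
ee_rot: [-0.0, 0.963, -0.269, -0.0]
force: [-0.5, 0.7, -4.0]
gripper_width: 0.211
finger_force: 109.4
22.05 [ 0.5123 -0.3257  0.1418] F [-0.5  0.7 -4. ] rel mm [ -0.5  -0.4 106.3] yaw -31.2
[(np.int32(135), array([ 0.576, -0.325,  0.132])), (np.int32(90), array([ 0.539, -0.386,  0.132]))]
wedge straight yaw -17.4 n 50 x at y=.02,.07,.12,.16 [0.5456 0.5612 0.5768 0.5893] y range 0.025 0.148
wedge taper?(top or bottom edge) yaw -23.2 n 16 x at y=.02,.07,.12,.16 [0.5093 0.5308 0.5522 0.5694] y range 0.029 0.067
housing yaw -11.9 n 34 x at y=.02,.07,.12,.16 [0.5598 0.5703 0.5808 0.5893] y range 0.075 0.158
```

```bash
python3 -m creep '[0,0,0.25,0, 0,0,0.55,0, 0,0,0.85,0, 0,0,0.98,0, 0,0,1,0]'; python3 -m creep '[0,0,0.02,0, 0,0,0.04,0, 0,0,0.06,0, 0,0,0.07,0, 0,0,0.07,0]'
```

```text
time_s: 22.78
tcp_pos: [0.5121, -0.3264, 0.0421]
ee_rot: [-0.0, 0.963, -0.269, -0.0]
force: [-0.3, -0.5, -3.6]
gripper_width: 0.208
finger_force: 109.4
time_s: 23.4
tcp_pos: [0.5121, -0.3271, 0.0353]
ee_rot: [0.0, 0.963, -0.27, -0.0]
force: [0.3, -0.3, -4.3]
gripper_width: 0.214
finger_force: 109.4
```

Not yet touching, so I'll lower a little more, release, and rise.

```bash
python3 -m creep '[0,0,0.01,0, 0,0,0.02,0, 0,0,0.03,0, 0,0,0.03,0, 0,0,0.03,0]'
```

```text
time_s: 24.02
tcp_pos: [0.5123, -0.3272, 0.0345]
ee_rot: [0.0, 0.963, -0.27, 0.0]
force: [-9.3, 5.1, 18.8]
gripper_width: 0.214
finger_force: 113.1
```

```bash
python3 -m creep '[0,0,-0.01,0, 0,0,-0.01,0, 0,0,-0.01,0, 0,0,-0.01,0, 0,0,-0.01,0]' 45 20; python3 -m creep '[0,0,-0.1,0, 0,0,-0.3,0, 0,0,-0.6,0, 0,0,-0.9,0, 0,0,-1,0]'; python3 -m creep '[-0.3,0,-0.1,0, -0.6,0,-0.4,0, -0.9,0,-0.6,0, -0.9,0,-0.6,0, -0.9,0,-0.6,0]'; python3 edges.py|head -3; python3 - <<'E'
from h import *
p=env.get_image("top");q=env.get_image("scene")
f=lambda i:cv2.resize(i,(400,400),interpolation=2)
cv2.imwrite("pics/z1.png",np.hstack([f(q["frame"][150:390,90:390,::-1]),f(p["frame"][110:290,200:470,::-1])]))
E
```

```text
time_s: 24.65
tcp_pos: [0.5122, -0.3271, 0.0333]
ee_rot: [0.0, 0.963, -0.27, 0.0]
force: [0.2, -0.5, -0.2]
gripper_width: 0.527
finger_force: 0.0
time_s: 25.28
tcp_pos: [0.5133, -0.3277, 0.1368]
ee_rot: [0.001, 0.963, -0.27, 0.002]
force: [0.0, -0.3, -0.7]
gripper_width: 0.525
finger_force: 0.0
time_s: 25.9
tcp_pos: [0.4353, -0.2804, 0.1931]
ee_rot: [0.0, 0.963, -0.27, 0.0]
force: [-0.3, 0.0, -0.8]
gripper_width: 0.528
finger_force: 0.0
wedge straight yaw -17.3 n 49 x at y=.02,.07,.12,.16 [0.5456 0.5611 0.5767 0.5891] y range 0.025 0.148
wedge taper?(top or bottom edge) yaw -23.2 n 16 x at y=.02,.07,.12,.16 [0.5093 0.5308 0.5522 0.5694] y range 0.029 0.067
housing yaw -11.9 n 34 x at y=.02,.07,.12,.16 [0.5598 0.5703 0.5808 0.5893] y range 0.075 0.158
```

View pics/z1.png

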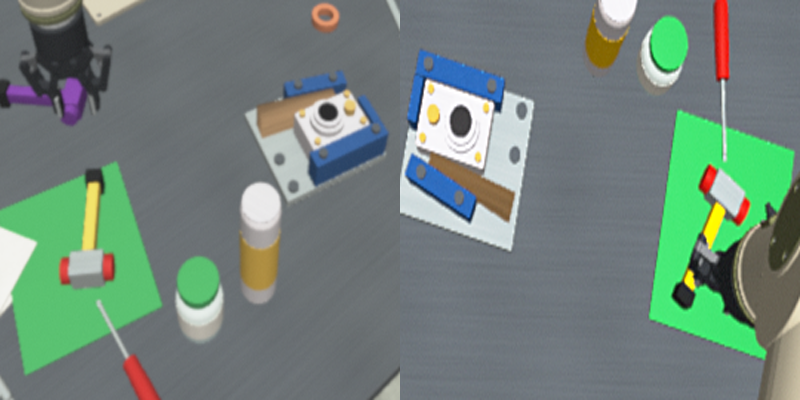

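The picture shows the hammer lying flat within the green mat and released, with the gripper clear. The wedge is unchanged in the fixture and the nearby things are where they were.

```bash
python3 -c "
from station import env
print(env.close_job())"
```

```text
the job is handed in; nothing more can be done
None
```

I handed the job in at about 26 s. The wedge went in about 45 mm over eight separate taps, and the last two taps (about 48 N) did not move it. The housing moved about 1.2 mm and now lies parallel to the rail, though I couldn't see the closed gap directly. The wedge lies flush along the fence but about 5° off the housing's side, so it clamps the housing near the thin end. The hammer is released and flat on the mat.

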